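# Feel the sample cheese and log it as passed

### The job

Feel the rind of the sample cheese: rest the fingertips lightly on the blue disc on its top for about a second, without shifting or lifting the cheese. Then take the fingers off it and log it by pressing the green key of the grading terminal right down, and let it come back up. Do not touch the other cheeses or the jar, and do not press the other two keys.

Things in the scene. Friction and masses are not known exactly. Their poses are not given: they have to be found in the camera images.
- cheese_blue: The sample cheese: a loose, firm, orange-rinded round cheese, 84 mm across and 38 mm high, about 0.25 kg, lying flat on the wooden board, with a round blue disc (44 mm across, standing 2 mm proud) in the middle of its top. Origin: centre of its underside; z up. The three cheeses lie in a row on the board, their places in the row are mixed, centres at least 100 mm apart.
- disc_blue (a point): Centre of the upper face of the blue disc, the spot to touch, 40 mm above the underside of the cheese and about 58 mm above the table. Touch it from above with the fingers together, so that the point between them is over the disc. It is hard: a touch of 2 to 10 N is plenty, more than 40 N spoils the rind.
- cheese_white: Same cheese but with a white disc on its top. Origin: centre of its underside. To be left alone.
- cheese_red: Same cheese but with a red disc on its top. Origin: centre of its underside. To be left alone.
- board: Fixed wooden board under the cheeses, 170 x 360 x 18 mm. Origin: centre of its underside on the table; y along its length, x across. Stands to the robot's left or right of the terminal.
- terminal: Fixed grey grading terminal, 150 x 260 mm, flat top 45 mm above the table, with a low black display along its far edge that rises to about 60 mm. Origin: centre of its underside on the table; its three keys stand in a row along its y, 80 mm apart, 20 mm to -x of its centre, in mixed order.
- green_key (a joint): Travel of the green round key: 0 is up, 0.006 m is fully down. It is sprung: about 1.5 N starts it moving, 5 N takes it right down, and it comes up by itself when let go. It counts as pressed from 0.0045 m. More than 40 N is too hard.
- green_key_top (a point): Centre of the top of the green key cap (34 mm across, black collar 50 mm across, 12 mm high; the cap stands 10 mm above the collar and its top is 67 mm above the table when up). It is pressed straight down.
- yellow_key (a joint): Travel of the yellow key, like the green one. Not to be pressed.
- yellow_key_top (a point): Centre of the top of the yellow key cap, same size.
- red_key (a joint): Travel of the red key, like the green one. Not to be pressed.
- red_key_top (a point): Centre of the top of the red key cap, same size.
- jar: Loose closed amber jar with a white lid, 60 mm across, 85 mm high, standing on the table beyond the board and terminal. Origin: centre of its underside. To be left alone.
Not all that is in view belongs to the job. Leave any pink look-alike of the cheese_blue alone.

How it is judged:
By the outcome, as a careful person would: the job done as asked, in the order asked, and still so for the second after the job is handed in, with the robot touching nothing.
It also fails if it takes over 48 s, if anything falls off the work surface, if the arm or the gripper's body presses on something with over 40 N, if the wrist force passes 120 N, or if a joint passes its speed limit or range.

### The arm

A 6-joint arm with a two-finger parallel gripper is mounted at the origin on the work surface. World frame = base frame: x ahead of the robot, y to its left, z up, the work surface at z = 0. Lengths are in mm, angles in rad, forces in N, time in s.
With the tool pointing down it reaches from about 275 to 825 mm from the base axis. Payload 4.9 kg.
Tool frame: the origin (TCP) lies between the finger pads, 19 mm behind the fingertips; this is the grasp point; z points along the fingers, y is the line along which they close (so a half turn about z gives the same grasp; the last joint's range is limited). The gripper opens to 85 mm and grips with 20 to 120 N. Pads are 22 mm wide; open, the fingers measure 114 mm over their backs; the gripper's body (76 mm by 85 mm) begins 54 mm behind the grasp point. The pads swing forward as they close: fully open they stand 13 mm farther back than shut.
Start: joints at [-1.473, 0.326, -0.193, 1.052, 0, 1.437], TCP at [126.362, -535.305, 249.981] pointing down, gripper open.
Joint ranges: [-2.65, 2.65], [-0.97, 1.79], [-1.3, 1.35], [-1.93, 2.1], [-1.47, 1.37], [-3.14, 3.14]. Speed limits (rad/s): [2.57, 2.57, 3.14, 3.14, 3.14, 3.14].

### API

Orientations are given as [roll, pitch, yaw] about the fixed x, y, z axes, in that order (R = Rz(yaw) Ry(pitch) Rx(roll)).
In Python, from bench import bot, solve_ik, imaging gives the robot as it stands. Calls block until the motion is done:
- bot.move_ptp(position, orientation): joint-space move of the TCP to a pose.
- bot.movel(position, rot=None, max_speed=150, threshold=None): straight line of the TCP; rot=None keeps the orientation; max_speed is the mean speed in mm/s. With threshold (N) it stops when the force on the tool has changed by that much, and returns True; else False.
- bot.move_j(angles): joint-space move.
- bot.grip(opening, effort=None): opening from 0.0 (shut) to 1.0 (fully open); effort is the grip in N (None keeps the last); returns when the fingers have stopped.
- bot.dwell(seconds).
- solve_ik(position, orientation): joint angles nearest the present ones, or None.
- bot.get_state(): the state.
- imaging.capture(name): name is "side" or "top" or "wrist"; returns the picture (384x512x3 uint8, blue, green, red); there is no depth.
- imaging.camera_model(name): a dict with "K" (3x3 intrinsics, pixels), "position" and "rotation" of the camera in the world. Camera axes: x right, y up, looking along -z (the intrinsics and any distortion apply to the point x, -y, -z); pixel columns grow to the right and rows downward; lengths in mm; the calibration is good to about 2 mm. A picture is of the moment at which its call begins: read the wrist's pose just before it. camera_model takes no time and is no camera call; for the wrist camera it gives the pose at the moment of the call.
A pose or a line that the arm cannot do raises bot.IKError and nothing moves.
- bot.sign_off(): hands the job in; it is judged then, once.
The state is a dict: "t": time; "qpos": joint angles; "joint_velocities": joint speeds; "effort": joint torques, N m; "tcp_pos": TCP position; "orientation": TCP orientation; "contact_force": force on the tool from outside, world axes, zero at the start; "wrist_torque": the same for the moment, N m; "opening": opening from 0.0 (shut) to 1.0 (fully open); "gripper_force": force on a finger pad.
Only numpy, scipy, OpenCV 4.12 (cv2) and the standard library are available. Lean on these libraries where they do the work, as an engineer would, in place of code of your own. Each camera call takes 0.05 s, during which the arm holds its last target. There are 200 camera calls.

## Working session

There is one attempt and no reset: what is moved stays moved. The work goes in short steps, each a Python script; the robot and the scene stay as the last script left them, time stands still between calls to the robot, and variables do not carry over. Pictures are saved under pics/ and viewed, at most 10 in all, crops included, and the job is handed in when it is done.

```bash
mkdir -p pics
python3 - <<'E'
from bench import bot, imaging
import cv2, numpy as np
for n in("top","side"):
    cv2.imwrite(f"pics/{n}0.png",imaging.capture(n)); print(imaging.camera_model(n))
s=bot.get_state(); print(s["t"],s["orientation"],s["contact_force"])
E
```

```text
{'K': array([[407.92049039,   0.        , 250.86646521],
       [  0.        , 407.92049039, 197.26140082],
       [  0.        ,   0.        ,   1.        ]]), 'position': array([ 472.20220086,  -14.89749563, 1171.09075163]), 'rotation': array([ 0.17076161,  0.01427703, -1.56515719])}
{'K': array([[389.76633846,   0.        , 254.74203402],
       [  0.        , 389.76633846, 188.22727103],
       [  0.        ,   0.        ,   1.        ]]), 'position': array([161.2270408 , 594.71065246, 592.64328196]), 'rotation': array([ 0.99629942, -0.02375806, -2.44834062])}
0.1 [-3.14006341e+00 -1.76758438e-04  2.31757490e-01] [-0.06302284 -0.03667237 -0.03074013]
```

View pics/top0.png

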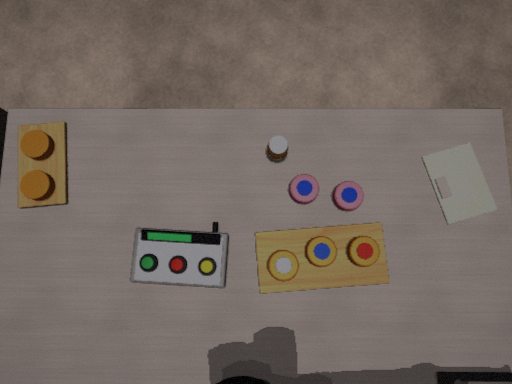

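View pics/side0.png

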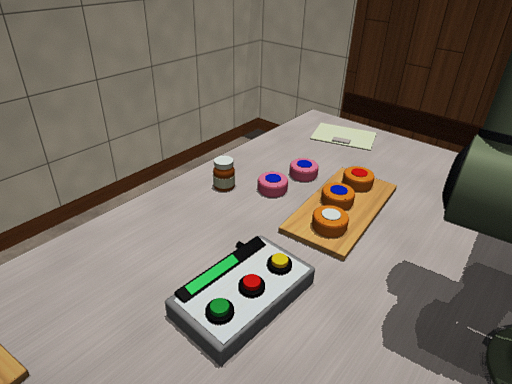

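The top view shows the blue disc on the orange cheese at about (322,251), middle of the board, and the green key at about (149,263). In the side view they are at (339,190) and (219,307). Two pink look-alikes sit at (305,188) and (349,196) in the top view. I'll intersect the rays with the known heights and check one camera against the other.

```bash
cat > h.py <<'E'
from bench import bot, solve_ik, imaging
import cv2, numpy as np
from scipy.spatial.transform import Rotation as R
def ray(m,p,z):
    d=np.linalg.inv(m["K"])@[p[0],p[1],1]; d=R.from_euler("xyz",m["rotation"]).as_matrix()@[d[0],-d[1],-d[2]]
    c=np.array(m["position"]); return c+d*(z-c[2])/d[2]
def blob(im,p,hue,r=20):
    x,y=map(int,p); h=cv2.cvtColor(im,cv2.COLOR_BGR2HSV)
    k=cv2.inRange(h,(hue[0],110,40),(hue[1],255,255)); q=np.zeros_like(k); y0,x0=max(y-r,0),max(x-r,0); q[y0:y+r,x0:x+r]=k[y0:y+r,x0:x+r]
    n,l,s,c=cv2.connectedComponentsWithStats(q); i=1+np.argmax(s[1:,4]); return c[i],s[i]
E
python3 - <<'E'
from h import *
for n,ps in dict(top=[(322,251),(149,263)],side=[(339,190),(219,307)]).items():
    im=cv2.imread(f"pics/{n}0.png"); m=imaging.camera_model(n)
    for p,hue,z in zip(ps,[(105,130),(50,80)],[58,67]):
        c,s=blob(im,p,hue,14); print(n,c,s,ray(m,c,z))
    if n=="top":
        for p,z in [((178,264.5),67),((207,267),67),((284,265),58),((364,251),58),((258,234),18),((383,223),18),((387,283),18),((260,291),18)]: print(p,ray(m,p,z).round(1))
E
```

```text
top [321.65789474 250.77368421] [314 243  16  16 190] [ 517.99263895 -190.00127955   58.        ]
top [147.1119403  262.26119403] [141 256  13  13 134] [484.66848265 279.34595949  67.        ]
(178, 264.5) [479.2 196.   67. ]
(207, 267) [473.  118.1  67. ]
(284, 265) [479.5 -88.1  58. ]
(364, 251) [ 518.  -303.9   58. ]
(258, 234) [565.7 -18.1  18. ]
(383, 223) [ 598.4 -371.    18. ]
(387, 283) [ 432.4 -373.8   18. ]
(260, 291) [408.7 -24.   18. ]
side [338.58196721 189.3442623 ] [331 185  17  10 122] [ 517.37027987 -186.85121902   58.        ]
side [219.19594595 306.87837838] [210 298  20  19 296] [480.37353022 284.71960316  67.        ]
```

Both cameras agree to about 4 mm. Next I shut the gripper, move above the disc and check with the wrist camera.

Run:
```python
from h import *
bot.grip(0.0,20)
bot.move_ptp([517.7,-188.5,170],[np.pi,0,0.2])
s=bot.get_state(); m=imaging.camera_model("wrist"); im=imaging.capture("wrist"); cv2.imwrite("pics/w1.png",im)
print(s["t"],s["tcp_pos"],s["orientation"],s["qpos"],m, s["contact_force"],s["opening"])
h=cv2.inRange(cv2.cvtColor(im,cv2.COLOR_BGR2HSV),(105,110,40),(130,255,255))
n,l,st,c=cv2.connectedComponentsWithStats(h)
for i in range(1,n):
    if st[i,4]>100: print(c[i],st[i],ray(m,c[i],58))
```

```text
2.7833 [ 517.55399075 -189.44113416  170.16248902] [ 3.14109722e+00 -1.24629117e-04  1.98664867e-01] [-4.84668236e-01  3.93981166e-01 -3.09573917e-01  8.66831793e-01
 -3.05503581e-04  2.45825952e+00] {'K': array([[279.67328697,   0.        , 251.28417351],
       [  0.        , 279.67328697, 191.65655359],
       [  0.        ,   0.        ,   1.        ]]), 'position': array([ 601.48972573, -173.20132934,  294.47401779]), 'rotation': array([-3.33224781e-01, -3.57486900e-04, -1.37373460e+00])} [0.15630018 0.14016792 0.57329319] 0.0010080401625845265
[393.17068191  23.8280931 ] [ 366    0   56   53 2449] [ 670.86156099 -266.64828673   58.        ]
[251.69143876 193.07312723] [ 229  171   47   45 1682] [ 519.99300032 -189.93083404   58.        ]
```

View pics/w1.png

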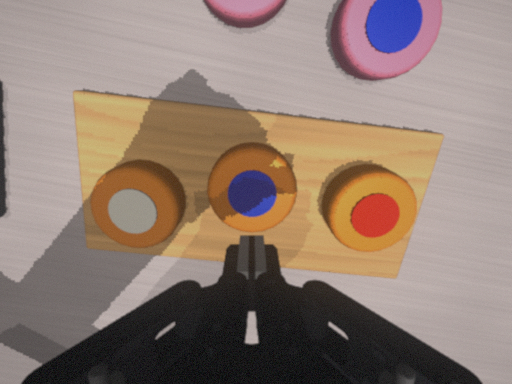

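The wrist view puts the blue disc at (252,193), uncovered by the fingers, which gives (520,-190). That agrees with the other two cameras, so I'll touch it with a guarded slow descent.

Run:
```python
from h import *
bot.movel([519.2,-189.7,88],[np.pi,0,0.2],max_speed=100); bot.dwell(.2)
s=bot.get_state(); f0=s["contact_force"][2]; print(s["t"],s["tcp_pos"],f0)
hit=bot.movel([519.2,-189.7,73],max_speed=8,threshold=2.5)
s=bot.get_state(); print(hit,s["t"],s["tcp_pos"],s["contact_force"])
f=s["contact_force"][2]-f0
if hit and 1<f<20:
    for i in range(6):
        bot.dwell(.25); s=bot.get_state(); print(s["t"],s["tcp_pos"][2],s["contact_force"].round(2))
```

```text
4.0 [ 519.67103167 -189.89898656   88.70179302] 0.1705751268655606
True 5.2917 [ 519.17512945 -189.68944053   76.77019284] [-0.21593466  0.87642055  5.04431568]
5.5417 76.77009261260645 [-0.08  0.54  5.52]
5.7917 76.75659762529152 [ 0.66 -1.08  5.5 ]
6.0417 76.75755404918827 [1.12 0.43 5.14]
6.2917 76.76870060210902 [-1.    0.73  4.32]
6.5417 76.7560557272095 [ 0.2  -0.    4.89]
6.7917 76.77752399777287 [-1.5  -0.14  4.86]
```

The touch held about 5 N for 1.5 s at the expected height. I'll lift, check that the cheese hasn't moved, and go to the key.

Run:
```python
from h import *
bot.movel([519.2,-189.7,170],max_speed=80)
def look(hue,z):
    m=imaging.camera_model("wrist"); im=imaging.capture("wrist")
    h=cv2.inRange(cv2.cvtColor(im,cv2.COLOR_BGR2HSV),(hue[0],110,40),(hue[1],255,255))
    n,l,st,c=cv2.connectedComponentsWithStats(h)
    for i in range(1,n):
        if st[i,4]>100: print(c[i],st[i],ray(m,c[i],z))
    return im
bot.dwell(.2); look((105,130),58); print(bot.get_state()["contact_force"])
bot.move_ptp([483,280,170],[np.pi,0,0.2]); bot.dwell(.2)
s=bot.get_state();print(s["t"],s["tcp_pos"],s["qpos"])
cv2.imwrite("pics/w2.png",look((45,85),67))
```

```text
[393.88680749  24.70944599] [ 367    0   56   54 2509] [ 671.31714279 -266.6662009    58.        ]
[251.52697095 194.55364552] [ 228  172   48   46 1687] [ 519.92664097 -189.9617508    58.        ]
[ 0.29045193 -0.08646144  0.59816829]
13.0167 [483.02802672 279.92188305 169.98725574] [ 3.93013620e-01  4.06655827e-01 -2.90134795e-01  8.74044873e-01
 -2.38266254e-05 -2.94840843e+00]
[328.6460739  125.87557737] [ 258   96  146   59 3464] [556.19452988 231.34492737  67.        ]
[245.14953271 196.30218069] [233 179  26  33 321] [484.59058175 285.1186984   67.        ]
```

View pics/w2.png

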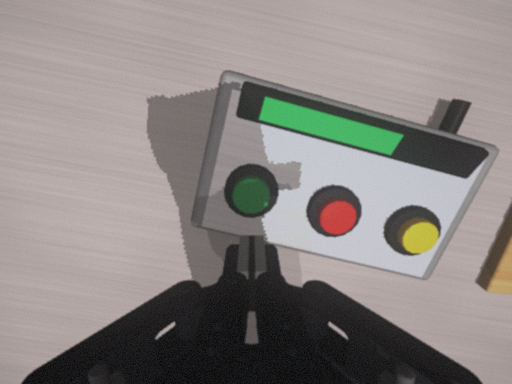

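The wrist view shows the shaded green key, with its cap centred at about (252,196). The mask only caught part of it. The disc hasn't moved since before the touch.

Run:
```python
from h import *
m=imaging.camera_model("wrist"); p=ray(m,(252,196),67); print(p)
if abs(p[0]-483)<6 and abs(p[1]-280.5)<5:
    x,y=p[:2]
    bot.movel([x,y,97],max_speed=80); bot.dwell(.3)
    s=bot.get_state(); print(s["t"],s["tcp_pos"],s["contact_force"])
    hit=bot.movel([x,y,76],max_speed=10,threshold=9)
    s=bot.get_state(); print(hit,s["t"],s["tcp_pos"],s["contact_force"])
    bot.dwell(.4); s=bot.get_state(); print(s["tcp_pos"],s["contact_force"])
    im=imaging.capture("side"); cv2.imwrite("pics/s2.png",cv2.resize(im[220:370,140:340],None,fx=3,fy=3))
```

```text
[486.02045462 279.37978441  67.        ]
14.4333 [486.22850313 279.47274373  97.35207368] [ 0.55313018 -0.1893552  -0.4869383 ]
True 16.0083 [485.98206138 279.3610647   79.77411153] [-1.90634234 -0.65869574  4.73313816]
[485.98488756 279.37301601  79.74948631] [-0.81679622 -0.44625828  5.01154854]
```

View pics/s2.png

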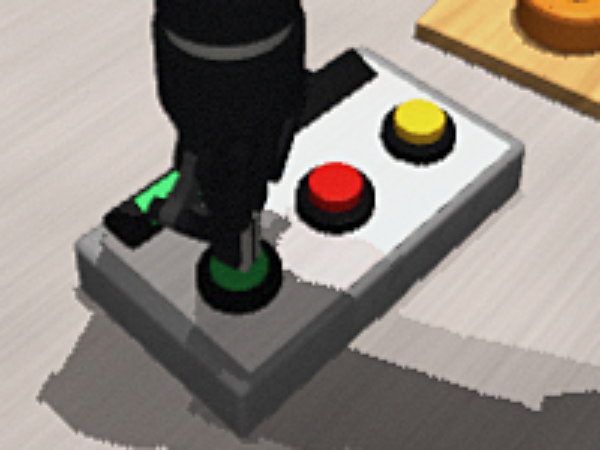

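The fingertips are on the green key, which is about 6 mm down. I'll push slightly harder to confirm it has bottomed, then release.

Run:
```python
from h import *
x,y=486,279.4
hit=bot.movel([x,y,78.2],max_speed=6,threshold=6); bot.dwell(.4)
s=bot.get_state(); print(hit,s["t"],s["tcp_pos"],s["contact_force"])
bot.movel([x,y,100],max_speed=40); bot.movel([x,y,200],max_speed=100); bot.dwell(.5)
s=bot.get_state(); print(s["t"],s["tcp_pos"],s["contact_force"])
a=imaging.capture("top")[90:300,120:400]; b=imaging.capture("side")[220:370,140:340]
cv2.imwrite("pics/end.png",np.vstack([cv2.resize(a,(400,300)),cv2.resize(b,(400,300))]))
```

```text
True 17.0667 [486.03202592 279.3839019   79.75899299] [-1.20625507 -0.33992036  6.45245392]
19.3833 [485.98280782 279.38530467 199.91748467] [0.12898863 0.69597473 0.24633063]
```

View pics/end.png

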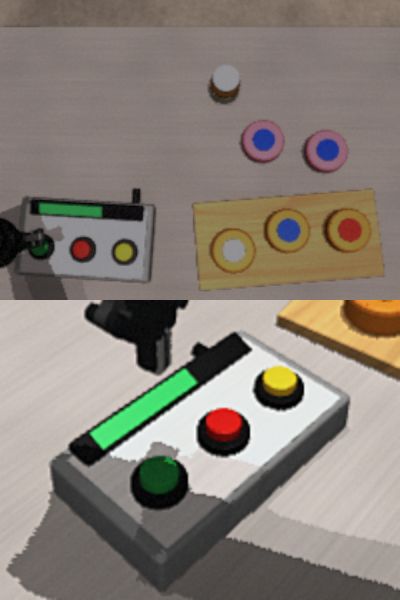

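The harder push raised the force with no further travel, so the key had bottomed. The final view shows it back up and clear of the fingers, with the cheeses and jar undisturbed.

```bash
python3 -c "
from bench import bot
print(bot.sign_off())"
```

```text
the job is handed in; nothing more can be done
None
```

The job is handed in: I rested the fingertips on the blue disc at about 5 N for 1.5 s without shifting the cheese, then pressed the green key right down and let it come back up, without touching anything else, finishing at about 19.5 s of the 48 s allowed.

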